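# Put the produce away in its keepers

## Task

Put the fresh produce away: the garlic goes into the round terracotta keeper with the air holes and the lemon into the white enamel box, each then closed with its own lid, fully seated; the tomato goes into the blue bowl, which stays open. Drop nothing, and leave the keeper, box, bowl, peeler and honey jar where they are.

Things in the scene. Friction and masses are not known exactly. Their poses are not given: they have to be found in the camera images.
- garlic: the whole garlic bulb on the near worktop in front of the robot (not any beyond the drying rack), pale pink-white, 60 mm across (widest at about 25 mm height), 59 mm tall with its neck, 40 g; origin at the centre of its underside, z up the neck
- lemon: the yellow lemon on the near worktop in front of the robot (not any beyond the drying rack) lying on its side, 78 mm long along its x axis, 55 mm wide, 56 mm high; origin under its middle on the worktop side, z up
- tomato: the red tomato on the near worktop in front of the robot (not any beyond the drying rack), 65 mm across, 66 mm high with its green stalk; origin at the centre of its underside, z up
- round_lid: round terracotta lid, lying right way up: a plug that tapers from 92 to 102 mm diameter, 8 mm deep, below; a disc of 128 mm diameter from 8 to 18 mm height with six vent holes; on top a round knob of 28 mm diameter, from 18 to 43 mm height. Origin at the centre of the plug's underside, z up
- wooden_lid: rectangular light wooden lid, lying right way up: a plug of 106 x 90 mm, 8 mm deep, below; a board of 134 (x) x 118 (y) mm from 8 to 18 mm height; on top a darker bar grip, 56 mm long in x, 18 mm wide in y, from 18 to 43 mm height. Origin at the centre of the plug's underside, x along the longer side, z up
- garlic_keeper: round terracotta pot with rows of air holes in its side, 128 mm diameter, 78 mm high, 0.8 kg, inner floor 7 mm up, inside 116 mm wide (100 mm at the floor), mouth 110 mm diameter. Origin at the centre of its underside, z up. With the round lid seated on its rim the lid's origin stands 70 mm above this origin
- enamel_box: white open box with a blue rolled rim, 133 (x) x 117 (y) mm over the rim, 76 mm high, 0.8 kg, inner floor 4 mm up, mouth 120 x 104 mm with rounded corners. Origin at the centre of its underside, x along the longer side, z up. With the wooden lid seated on its rim the lid's origin stands 68 mm above this origin; the lid fits either way round
- bowl: round blue ceramic bowl, open, 152 mm across at the rim, 50 mm high, inner floor 5 mm up, 0.5 kg. Origin at the centre of its underside, z up
- peeler: white vegetable peeler, 170 x 25 x 18 mm, lying by the sink; to be left alone
- honey_jar: glass honey jar with white lid, 58 x 62 x 99 mm, standing behind the work; to be left alone
There are look-alikes about, which are no part of the job. Of the things that look like the lemon, the larger one is meant.

How it is judged:
By the outcome, as a careful person would: the job done as asked, in the order asked, and still so for the second after the job is handed in, with the robot touching nothing.
It also fails if it takes over 141 s, if anything falls off the work surface, if the arm or the gripper's body presses on something with over 40 N, if the wrist force passes 120 N, or if a joint passes its speed limit or range.

## Robot

A 7-joint arm with a two-finger parallel gripper is mounted at the origin on a cart in front of the work surface, level with it; the furniture and walls round the work are solid. World frame = base frame: x ahead of the robot, y to its left, z up, the work surface at z = 0. Lengths are in m, angles in rad, forces in N, time in s.
With the tool pointing down it reaches from about 0.4 to 0.85 m from the base axis. Payload 4.4 kg.
Tool frame: the origin (TCP) lies on the centre line of the jaws, within the pads' length; the fingertips stand manip.tip_reach ahead of it and the grasp point (between the pads) is the TCP (manip.tip_reach is the distance from the TCP to the fingertips, in m); z points along the fingers, y is the direction in which the jaws open and shut (so a half turn about z gives the same grasp; the last joint's range is limited). The gripper opens to 94 mm and grips with 3 to 60 N. Pads are 16 mm wide; open, the fingers measure 119 mm over their backs; the gripper's body (75 mm by 177 mm) begins 78 mm behind the grasp point.
Start: joints at [-1.236, 0.628, 0.038, 1.517, -0.027, 0.996, -0.02], TCP at [0.254, 0.599, 0.224] pointing down, gripper open.
Joint ranges: [-3.06, 3.06], [-0.37, 2.12], [-1.25, 1.32], [0.18, 2.47], [-1.1, 4.24], [0.23, 1.98], [-2.94, 2.94]. Speed limits (rad/s): [2.57, 2.57, 3.14, 3.14, 3.14, 3.14, 3.14].

## Interface

Orientations are given as a unit quaternion [w, x, y, z].
In Python, from workcell import manip, optics gives the robot as it stands. The module is installed in compiled form; this text tells all that it offers.
- The arm moves only by the tool play_rows, never from a script. Its arguments are lists of equal length, an entry for each row: "jaw": the finger opening in m, from 0 to 0.094; "linear": the shift along the tool's x, y, z in m, a list of three; "roll": the turn about the tool's z in degrees. In form: {"jaw": [jaw, ...], "linear": [[dx, dy, dz], ...], "roll": [roll, ...]}. A call has 1 to 20 rows; each row is the pose to reach, as a shift and turn from the pose commanded when the call began, along the tool's axes at that moment; what a row does not reach only later rows make up. A row lasts 1/10 s, in which the tool goes at most 50 mm and 8.59 degrees, less where a joint would pass 70% of its speed; a pose out of reach is approached as far as the arm can. A call with a gripper value outside its range is refused whole. The fingers move at their own pace and stop on an object; the grip force is fixed at half the most. Time passes only in rows, so rows that repeat a pose let the fingers close. It gives the time, the measured TCP pose, the force and the opening at its end, in the units of the state.
- manip.sense(): the state, without advancing time (a new reading comes with each control period).
- optics.get_image(name): name is "side" or "top"; returns a dict with "frame" (480x640x3 uint8, red, green, blue), "K" (3x3 intrinsics, pixels), "T" (4x4, takes a point from camera to world coordinates). Camera axes: x right, y down, z forward; pixel columns grow to the right and rows downward; lengths in m; the calibration is good to about 2 mm. A picture is of the moment at which its call begins. There is no depth.
- manip.sign_off(): hands the job in, once; it reports no verdict.
The state is a dict: "t": time; "joints": joint angles; "joint_vel": joint speeds; "effort": joint torques, N m; "eef_pos": TCP position; "ee_rot": TCP orientation; "force": force on the tool from outside, world axes, zero at the start; "wrist_torque": the same for the moment, N m; "width": finger opening in m.
Only numpy, scipy, OpenCV 4.12 (cv2) and the standard library are available. Lean on these libraries where they do the work, as an engineer would, in place of code of your own. Each camera call takes 0.05 s, during which the arm holds its last target.

## Working session

There is one attempt and no reset: what is moved stays moved. The work goes in short steps, Python scripts to look and compute and a tool call to move; the robot and the scene stay as the last step left them, time stands still between calls to the robot, and variables do not carry over. Pictures are saved under pics/ and viewed, and the job is handed in when it is done.

Besides the shell and the picture viewer there is one more tool, called after "Emit:" as name(argument=value, ...), one argument or row to a line, values as JSON. play_rows: Moves the arm, as the interface text tells. Its arguments: {"type":"object","properties":{"jaw":{"type":"array","items":{"type":"number"}},"linear":{"type":"array","items":{"type":"array","items":{"type":"number"}}},"roll":{"type":"array","items":{"type":"number"}}},"required":["jaw","linear","roll"]}

```bash
mkdir -p pics; ls
python3 - <<'E'
from workcell import manip, optics
import cv2, numpy as np
s=manip.sense(); print(s, manip.tip_reach)
for n in("side","top"):
    d=optics.get_image(n); cv2.imwrite(f"pics/{n}0.png",d["frame"][:,:,::-1]); print(n,d["K"].tolist(),np.round(d["T"],4).tolist())
E
```

```text
pics
{'t': 0.0, 'joints': array([-1.23578754,  0.62930901,  0.03845553,  1.51835274, -0.02701731,
        0.99629082, -0.01999525]), 'joint_vel': array([ 0.00163326,  0.00066201,  0.00016932, -0.00060716, -0.00106205,
       -0.00149969, -0.0002512 ]), 'effort': array([-9.92910209e-04, -5.49737585e+01,  1.14305779e+00, -1.86638850e+01,
       -5.22985950e-02,  2.36153504e-02,  1.80601432e-04]), 'eef_pos': array([0.25333851, 0.59792166, 0.22358327]), 'ee_rot': array([-1.75718894e-04,  1.99073058e-01,  9.79984219e-01, -9.03913950e-04]), 'force': array([ 0.19568365, -0.61077565, -0.79904799]), 'wrist_torque': array([0.00826684, 0.00193914, 0.04936309]), 'width': 0.09431437697621291} 0.019
side [[503.63336116611856, 0.0, 321.4600388407411], [0.0, 503.63336116611856, 237.106981264475], [0.0, 0.0, 1.0]] [[-0.9863, -0.0957, 0.1342, 0.4388], [-0.1645, 0.6214, -0.766, 0.8885], [-0.01, -0.7776, -0.6286, 0.8316], [0.0, 0.0, 0.0, 1.0]]
top [[595.9986181878133, 0.0, 314.0509684596775], [0.0, 595.9986181878133, 241.21890517542593], [0.0, 0.0, 1.0]] [[0.0236, -0.9938, 0.1089, 0.4416], [-0.9997, -0.0227, 0.0088, -0.0777], [-0.0063, -0.1091, -0.994, 1.4611], [0.0, 0.0, 0.0, 1.0]]
```

View pics/top0.png

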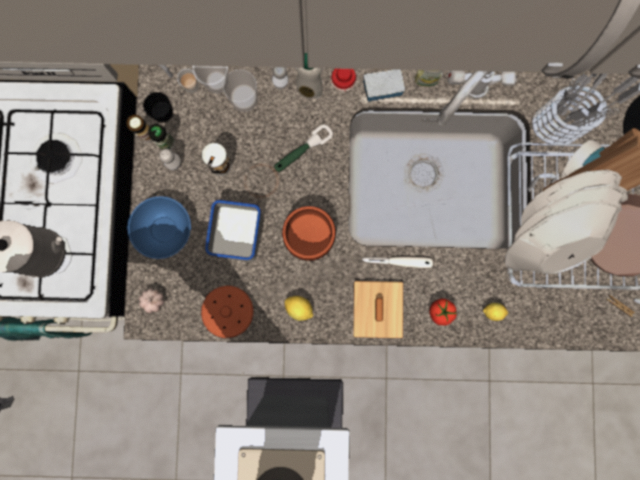

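View pics/side0.png

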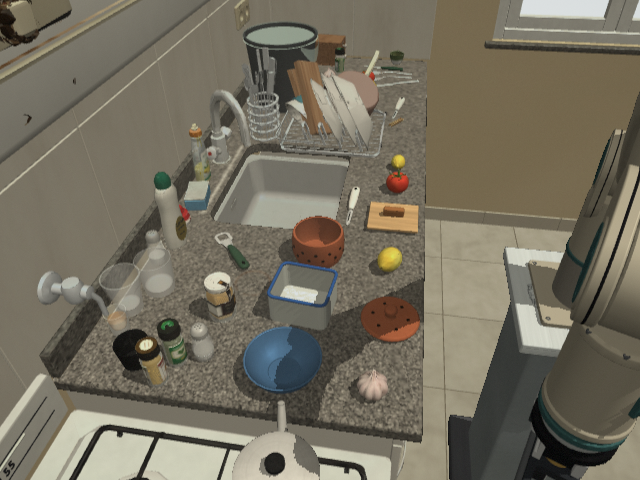

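The top view shows garlic (150,300), round lid (227,312), lemon (299,307), wooden lid (378,309), tomato (443,312), bowl (160,228), box (234,230) and keeper (309,233). The small lemon at (496,312) is the look-alike. Next I'll measure them.

```bash
cat > h.py <<'E'
from workcell import manip, optics
import cv2, numpy as np
from scipy.spatial.transform import Rotation as R
def ray(d,uv,z):
    uv=np.atleast_2d(np.asarray(uv,float)); K,T=d["K"],d["T"]
    r=np.c_[(uv[:,0]-K[0,2])/K[0,0],(uv[:,1]-K[1,2])/K[1,1],np.ones(len(uv))]@T[:3,:3].T
    o=T[:3,3]; return o+r*((z-o[2])/r[:,2])[:,None]
def proj(d,p):
    p=np.atleast_2d(p); c=(p-d["T"][:3,3])@d["T"][:3,:3]; q=c@d["K"].T; return q[:,:2]/q[:,2:]
def st():
    s=manip.sense(); q=s["ee_rot"]; r=R.from_quat([q[1],q[2],q[3],q[0]]).as_matrix()
    return s,r
def delta(target):
    """world target xyz -> linear in tool axes"""
    s,r=st(); return r.T@(np.asarray(target)-s["eef_pos"])
E
python3 - <<'E'
from h import *
for n in("side","top"):
    f=cv2.imread(f"pics/{n}0.png")
    if n=="top": c=f[180:360,110:530]; cv2.imwrite("pics/top0z.png",cv2.resize(c[:,:210],None,fx=3.8,fy=3.3)[:600]); cv2.imwrite("pics/top0y.png",cv2.resize(c[:,190:400],None,fx=3.8,fy=3.3)[:600])
d=optics.get_image("top"); 
h=cv2.cvtColor(d["frame"],cv2.COLOR_RGB2HSV)
def blobs(n,lo,hi,z,mn=100):
    m=cv2.inRange(h,lo,hi); m[:185]=0;m[345:]=0;m[:,:120]=0; m[:,520:]=0
    m=cv2.morphologyEx(m,cv2.MORPH_CLOSE,np.ones((5,5)))
    for c in cv2.findContours(m,cv2.RETR_EXTERNAL,cv2.CHAIN_APPROX_NONE)[0]:
        if cv2.contourArea(c)<mn: continue
        mr=cv2.minAreaRect(c); M=cv2.moments(c); ctr=(M['m10']/M['m00'],M['m01']/M['m00'])
        cc=cv2.minEnclosingCircle(c)
        bp=ray(d,cv2.boxPoints(mr),z)[:,:2]; 
        print(n,"centroid",np.round(ctr,1),"world",np.round(ray(d,ctr,z)[0],4),"rectc",np.round(bp.mean(0),4),"edges",np.round(bp[1]-bp[0],3),np.round(bp[2]-bp[1],3),"circ",np.round(ray(d,cc[0],z)[0,:2],4),round(cc[1]*1.4/596,4))
blobs("yellow/wood",(18,120,120),(34,255,255),0.028)
blobs("wood",(8,60,150),(24,180,255),0.018,500)
blobs("red",(0,120,60),(12,255,255),0.03)
blobs("red2",(170,120,60),(180,255,255),0.03)
blobs("blue",(100,100,40),(125,255,255),0.075)
blobs("garlic",(150,15,110),(180,110,255),0.025)
blobs("garlicb",(0,15,110),(10,90,255),0.025)
E
```

```text
yellow/wood centroid [495.4 311.8] world [ 0.4393 -0.5011  0.028 ] rectc [ 0.4389 -0.5002] edges [ 0.001 -0.057] [-0.038  0.   ] circ [ 0.4412 -0.5002] 0.0286
yellow/wood centroid [298.2 308.2] world [ 0.4367 -0.0308  0.028 ] rectc [ 0.4362 -0.0317] edges [ 0.002 -0.065] [-0.055 -0.001] circ [ 0.4373 -0.0316] 0.0369
wood centroid [378.  309.6] world [ 0.4379 -0.2224  0.018 ] rectc [ 0.4385 -0.2225] edges [ 0.003 -0.121] [-0.136 -0.001] circ [ 0.4385 -0.2226] 0.0859
wood centroid [311.1 225.7] world [ 0.6376 -0.0569  0.018 ] rectc [ 0.6224 -0.052 ] edges [ 0.003 -0.118] [-0.123 -0.002] circ [ 0.622 -0.05 ] 0.0601
red centroid [442.6 311.6] world [ 0.437 -0.375  0.03 ] rectc [ 0.437  -0.3755] edges [ 0.029 -0.055] [-0.056 -0.028] circ [ 0.4375 -0.3757] 0.0328
red centroid [378.5 308.7] world [ 0.4402 -0.2226  0.03  ] rectc [ 0.4395 -0.2225] edges [ 0.    -0.012] [-0.052 -0.001] circ [ 0.4397 -0.2237] 0.0261
red centroid [226.8 311.4] world [0.4251 0.1392 0.03  ] rectc [0.4252 0.14  ] edges [ 0.003 -0.122] [-0.121 -0.004] circ [0.4252 0.1397] 0.0619
red centroid [308.6 232.4] world [ 0.6195 -0.0512  0.03  ] rectc [ 0.6197 -0.0511] edges [ 0.003 -0.129] [-0.129 -0.003] circ [ 0.6191 -0.0511] 0.0639
blue centroid [232.7 229.5] world [0.6168 0.1262 0.075 ] rectc [0.617  0.1268] edges [ 0.134 -0.013] [-0.014 -0.118] circ [0.6179 0.1267] 0.0808
blue centroid [158.4 226.9] world [0.619 0.301 0.075] rectc [0.619 0.3  ] edges [ 0.089 -0.114] [-0.113 -0.087] circ [0.6188 0.3014] 0.0747
garlicb centroid [150.3 300.8] world [0.4461 0.3249 0.025 ] rectc [0.4468 0.3244] edges [ 0.039 -0.036] [-0.037 -0.041] circ [0.4461 0.3245] 0.0283
```

View pics/top0z.png

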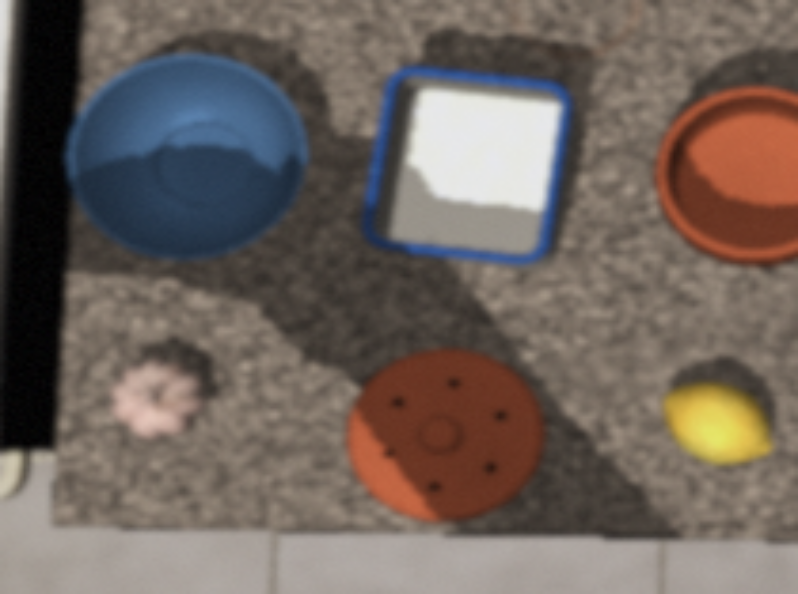

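View pics/top0y.png

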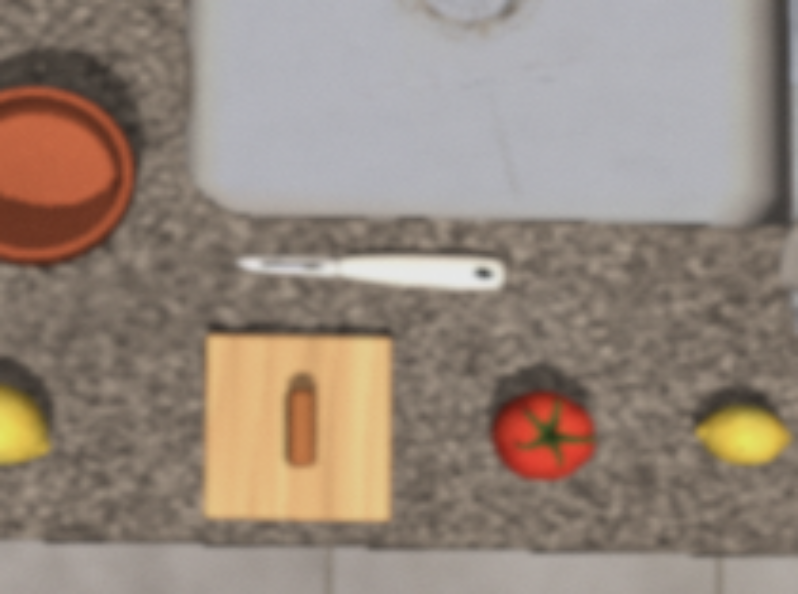

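```bash
cat > meas.py <<'E'
from h import *
d=optics.get_image("top"); s=optics.get_image("side")
h=cv2.cvtColor(d["frame"],cv2.COLOR_RGB2HSV)
def cont(lo,hi,box,k=5):
    m=cv2.inRange(h,lo,hi); w=np.zeros_like(m); x0,y0,x1,y1=box; w[y0:y1,x0:x1]=m[y0:y1,x0:x1]
    w=cv2.morphologyEx(w,cv2.MORPH_CLOSE,np.ones((k,k)))
    return max(cv2.findContours(w,cv2.RETR_EXTERNAL,cv2.CHAIN_APPROX_NONE)[0],key=cv2.contourArea)
def ell(n,c,z):
    P=(ray(d,c[:,0],z)[:,:2]*1000).astype(np.float32)
    e=cv2.fitEllipse(P); r=cv2.minAreaRect(P)
    print(n,"ell",np.round(e[0],1),np.round(e[1],1),round(e[2],1),"rect",np.round(r[0],1),np.round(r[1],1),round(r[2],1)); return e
out={}
out['garlic']=(ell("garlic",cont((0,15,110),(12,110,255),(130,280,172,320)),.025)[0],.025)
lem=cont((18,90,60),(36,255,255),(270,280,330,340)); out['lemon']=(ell("lemon",lem,.028)[0],.028)
M=cv2.moments((ray(d,lem[:,0],.028)[:,:2]*1000).astype(np.float32).reshape(-1,1,2)); print("lemon PCA deg from x",np.degrees(.5*np.arctan2(2*M['mu11'],M['mu20']-M['mu02'])), M['m10']/M['m00'],M['m01']/M['m00'])
out['tomato']=(ell("tomato",cont((0,120,60),(12,255,255),(420,290,465,335)),.033)[0],.033)
out['rlid']=(ell("rlid",cont((0,100,40),(14,255,255),(190,275,265,345)),.016)[0],.018)
out['wlid']=(ell("wlid",cont((5,50,80),(28,220,255),(345,270,412,345)),.018)[0],.018)
out['keeper']=(ell("keeper",cont((0,90,30),(14,255,255),(270,190,345,270),9),.078)[0],.078)
out['box']=(ell("box",cont((100,120,60),(125,255,255),(200,190,270,270)),.074)[0],.074)
out['bowl']=(ell("bowl",cont((95,80,30),(125,255,255),(120,190,195,262),7),.048)[0],.050)
im={'top':(d,d["frame"][:,:,::-1].copy()),'side':(s,s["frame"][:,:,::-1].copy())}
for k,(c,z) in out.items():
    for n,(D,f) in im.items():
        u=proj(D,[c[0]/1000,c[1]/1000,z])[0]
        cv2.drawMarker(f,tuple(int(round(v)) for v in u),(0,255,0),cv2.MARKER_CROSS,8,1)
cv2.imwrite("pics/mt.png",im['top'][1]);cv2.imwrite("pics/ms.png",cv2.resize(im['side'][1][150:410,240:430],None,fx=3,fy=2.3))
E
python3 meas.py
```

```text
garlic ell [445.  326.7] [56.1 60.9] 117.8 rect [443.7 325.3] [63.1 57.7] 14.5
lemon ell [438.3 -31.4] [55.1 73.4] 149.2 rect [438.5 -31.5] [59.4 69.4] 1.4
lemon PCA deg from x 59.164300388709975 438.29570579220183 -31.352880401039645
tomato ell [ 437.1 -374.3] [61.8 63.2] 127.9 rect [ 436.6 -373.6] [62.9 62.7] 45.6
rlid ell [425.6 141.3] [124.8 125.8] 12.3 rect [426.3 141. ] [124.7 125.6] 2.0
wlid ell [ 439.9 -220.4] [159.3 192.5] 113.3 rect [ 444.6 -222. ] [174.8 159.5] 0.3
keeper ell [613.7 -52. ] [124.4 128.8] 88.2 rect [613.7 -51.9] [129.6 124.1] 1.3
box ell [617.1 126.3] [130.3 149.6] 82.9 rect [616.8 126.7] [117.3 133.1] 84.1
bowl ell [622.7 308.2] [146.2 150.6] 11.8 rect [623.8 307. ] [146.8 149.4] 47.1
```

View pics/ms.png

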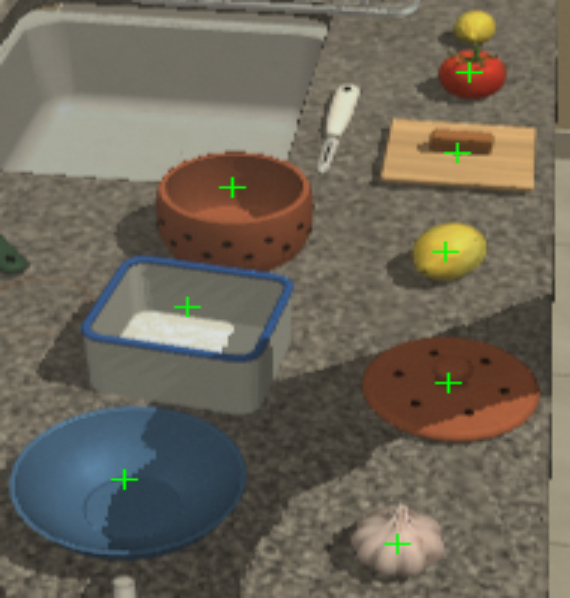

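```bash
cat >> h.py <<'E'
def plan(pts,phi=None):
    s,r=st(); y=r[:,1]; cur=np.degrees(np.arctan2(y[1],y[0]))
    print("t %.1f pos %s jaw %.1f width %.4f F %s j7 %.2f tilt %.2f"%(s["t"],np.round(s["eef_pos"],4),cur,s["width"],np.round(s["force"],1),s["joints"][6],np.degrees(np.arccos(-r[2,2]))))
    for p in pts: print(p,"->",np.round(delta(p),3))
    if phi is not None: print("roll",round((cur-phi+180)%360-180,1))
E
python3 -c "
from h import *
plan([(.445,.3255,.22),(.445,.3255,.12),(.445,.3255,.028)])"
```

```text
t 0.2 pos [0.2535 0.5983 0.224 ] jaw 67.0 width 0.0940 F [ 0.4 -0.2  0.4] j7 -0.02 tilt 0.05
(0.445, 0.3255, 0.22) -> [-0.283 -0.176  0.004]
(0.445, 0.3255, 0.12) -> [-0.283 -0.176  0.104]
(0.445, 0.3255, 0.028) -> [-0.283 -0.176  0.196]
```

Emit:
play_rows(
  jaw=[0.094,0.094,0.094,0.094,0.094,0.094,0.094,0.094,0.094,0.094,0.094,0.094,0.094],
  linear=[
    [-0.028,-0.018,0.0],
    [-0.066,-0.041,0.0],
    [-0.104,-0.065,0.0],
    [-0.142,-0.088,0.0],
    [-0.18,-0.112,0.0],
    [-0.218,-0.136,0.0],
    [-0.25,-0.156,0.01],
    [-0.272,-0.17,0.03],
    [-0.283,-0.176,0.06],
    [-0.283,-0.176,0.09],
    [-0.283,-0.176,0.104],
    [-0.283,-0.176,0.104],
    [-0.283,-0.176,0.104],
  ],
  roll=[0,0,0,0,0,0,0,0,0,0,0,0,0],
)

```text
t: 1.55
eef_pos: [0.4457, 0.3262, 0.1207]
ee_rot: [0.0, 0.199, 0.98, 0.0]
force: [0.7, 1.5, -0.2]
width: 0.094
```

```bash
python3 -c "
from h import *
plan([(.445,.3255,.12),(.445,.3255,.028)])
for n in('top','side'):
  d=optics.get_image(n); cv2.imwrite(f'pics/g1{n}.png',d['frame'][:,:,::-1])"
```

```text
t 1.6 pos [0.4457 0.3262 0.1207] jaw 67.0 width 0.0940 F [ 0.7  1.5 -0.2] j7 0.52 tilt 0.01
(0.445, 0.3255, 0.12) -> [ 0.    -0.001  0.001]
(0.445, 0.3255, 0.028) -> [ 0.    -0.001  0.093]
```

View pics/g1side.png

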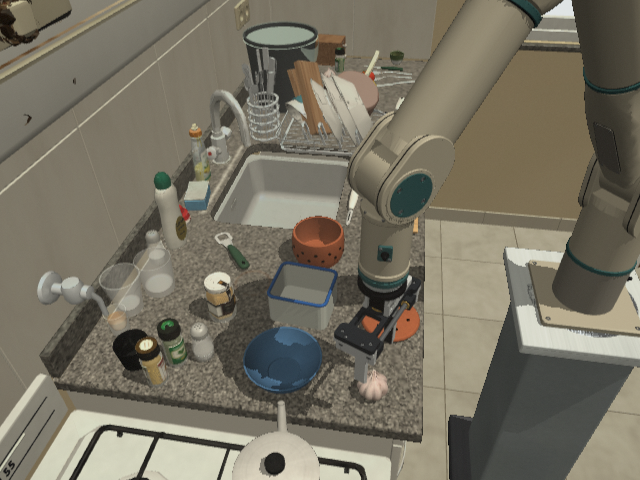

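View pics/g1top.png

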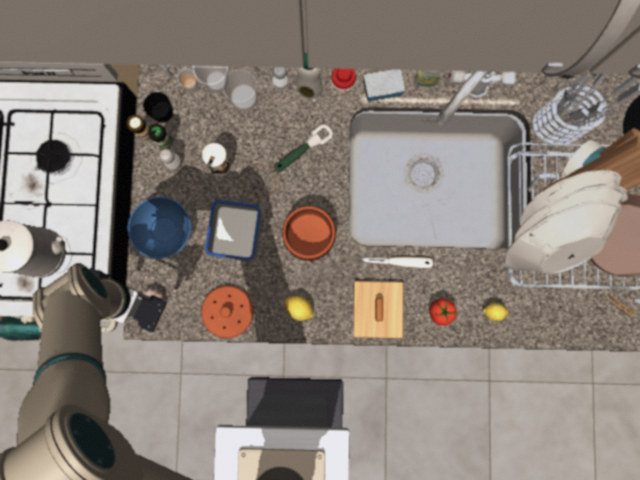

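Side view: the jaws are above the garlic (375,385), and in the top view the gripper sits over it. Descending.

Emit:
play_rows(
  jaw=[0.094,0.094,0.094,0.094,0.094,0.094,0.03,0.03,0.03,0.03,0.03,0.03,0.03,0.03],
  linear=[
    [0,-0.001,0.02],
    [0,-0.001,0.045],
    [0,-0.001,0.07],
    [0,-0.001,0.085],
    [0,-0.001,0.092],
    [0,-0.001,0.092],
    [0,-0.001,0.092],
    [0,-0.001,0.092],
    [0,-0.001,0.092],
    [0,-0.001,0.092],
    [0,-0.001,0.092],
    [0,-0.001,0.092],
    [0,-0.001,0.092],
    [0,-0.001,0.092],
  ],
  roll=[0,0,0,0,0,0,0,0,0,0,0,0,0,0],
)

```text
t: 3.05
eef_pos: [0.4452, 0.3252, 0.0287]
ee_rot: [0.0, 0.199, 0.98, 0.0]
force: [-0.5, 0.3, 4.6]
width: 0.0549
```

```bash
python3 -c "
from h import *
plan([(.445,.3255,.14),(.614,-.052,.16),(.614,-.052,.037)])
"
```

```text
t 3.0 pos [0.4452 0.3252 0.0287] jaw 67.0 width 0.0549 F [-0.5  0.3  4.6] j7 0.52 tilt 0.02
(0.445, 0.3255, 0.14) -> [ 0.     0.    -0.111]
(0.614, -0.052, 0.16) -> [-0.303 -0.281 -0.131]
(0.614, -0.052, 0.037) -> [-0.303 -0.281 -0.008]
```

Emit:
play_rows(
  jaw=[0.03,0.03,0.03,0.03,0.03,0.03,0.03,0.03,0.03,0.03,0.03,0.03,0.03,0.03,0.03,0.03,0.03,0.03],
  linear=[
    [0,0,-0.01],
    [0,0,-0.03],
    [0,0,-0.06],
    [0,0,-0.095],
    [0,0,-0.125],
    [-0.01,-0.009,-0.131],
    [-0.035,-0.032,-0.131],
    [-0.065,-0.06,-0.131],
    [-0.095,-0.088,-0.131],
    [-0.125,-0.116,-0.131],
    [-0.155,-0.144,-0.131],
    [-0.185,-0.172,-0.131],
    [-0.215,-0.2,-0.131],
    [-0.245,-0.227,-0.131],
    [-0.275,-0.255,-0.131],
    [-0.295,-0.274,-0.131],
    [-0.303,-0.281,-0.131],
    [-0.303,-0.281,-0.131],
  ],
  roll=[0,0,0,0,0,0,0,0,0,0,0,0,0,0,0,0,0,0],
)

```text
t: 4.85
eef_pos: [0.6139, -0.0537, 0.1586]
ee_rot: [-0.001, 0.201, 0.98, -0.0]
force: [-0.1, 0.1, -0.7]
width: 0.0551
```

```bash
python3 -c "
from h import *
plan([(.614,-.052,.16),(.614,-.052,.037)])
for n in('top','side'):
  d=optics.get_image(n); cv2.imwrite(f'pics/g2{n}.png',d['frame'][:,:,::-1])"
```

```text
t 4.8 pos [ 0.6139 -0.0537  0.1586] jaw 66.9 width 0.0551 F [-0.1  0.1 -0.7] j7 1.21 tilt 0.08
(0.614, -0.052, 0.16) -> [ 0.001  0.002 -0.001]
(0.614, -0.052, 0.037) -> [0.    0.002 0.122]
```

View pics/g2side.png

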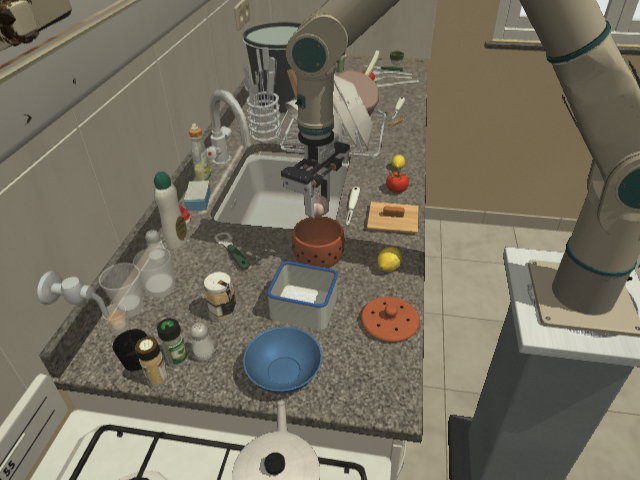

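View pics/g2top.png

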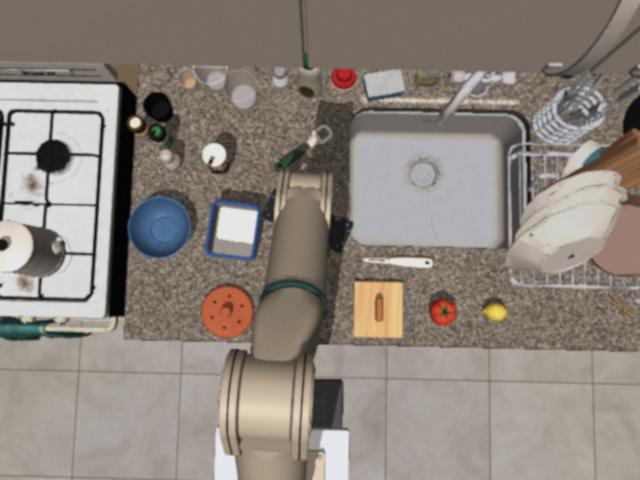

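Garlic is held at (318,205) over the keeper mouth (318,235). Lowering, opening only partly.

Emit:
play_rows(
  jaw=[0.03,0.03,0.03,0.03,0.03,0.03,0.03,0.03,0.03,0.03,0.03],
  linear=[
    [0,0.001,0.01],
    [0,0.002,0.025],
    [0,0.002,0.04],
    [0,0.002,0.055],
    [0,0.002,0.07],
    [0,0.002,0.085],
    [0,0.002,0.1],
    [0,0.002,0.11],
    [0,0.002,0.117],
    [0,0.002,0.12],
    [0,0.002,0.12],
  ],
  roll=[0,0,0,0,0,0,0,0,0,0,0],
)

```text
t: 6.05
eef_pos: [0.6152, -0.05, 0.0392]
ee_rot: [-0.0, 0.199, 0.98, -0.0]
force: [-0.6, 0.8, -0.8]
width: 0.0554
```

```bash
python3 -c "
from h import *
plan([(.614,-.052,.16),(.614,-.052,.0362)])
"
```

```text
t 6.0 pos [ 0.6152 -0.05    0.0392] jaw 67.0 width 0.0554 F [-0.6  0.8 -0.8] j7 1.20 tilt 0.01
(0.614, -0.052, 0.16) -> [ 0.    -0.002 -0.121]
(0.614, -0.052, 0.0362) -> [ 0.    -0.002  0.003]
```

Emit:
play_rows(
  jaw=[0.03,0.03,0.03,0.068,0.068,0.068,0.068,0.068],
  linear=[
    [0,-0.002,0.001],
    [0,-0.002,0.002],
    [0,-0.002,0.0025],
    [0,-0.002,0.0025],
    [0,-0.002,0.0025],
    [0,-0.002,0.0025],
    [0,-0.002,0.0025],
    [0,-0.002,0.0025],
  ],
  roll=[0,0,0,0,0,0,0,0],
)

```text
t: 6.85
eef_pos: [0.6145, -0.0518, 0.037]
ee_rot: [0.0, 0.199, 0.98, 0.0]
force: [0.6, 0.7, 0.2]
width: 0.0681
```

Emit:
play_rows(
  jaw=[0.068,0.068,0.068,0.068,0.068,0.068,0.068],
  linear=[
    [0,0,-0.005],
    [0,0,-0.02],
    [0,0,-0.05],
    [0,0,-0.08],
    [0,0,-0.11],
    [0,0,-0.13],
    [0,0,-0.13],
  ],
  roll=[0,0,0,0,0,0,0],
)

```text
t: 7.55
eef_pos: [0.6169, -0.0521, 0.1715]
ee_rot: [0.004, 0.199, 0.98, 0.001]
force: [-0.2, -0.9, 1.2]
width: 0.068
```

```bash
python3 -c "
from h import *
plan([(.4255,.141,.16),(.4255,.141,.033)])
for n in('side',):
  d=optics.get_image(n); cv2.imwrite(f'pics/g3{n}.png',cv2.resize(d['frame'][150:420,240:440,::-1],None,fx=2.2,fy=2.2))"
```

```text
t 7.5 pos [ 0.6169 -0.0521  0.1715] jaw 67.0 width 0.0680 F [-0.2 -0.9  1.2] j7 1.21 tilt 0.44
(0.4255, 0.141, 0.16) -> [0.252 0.103 0.01 ]
(0.4255, 0.141, 0.033) -> [0.253 0.103 0.137]
```

View pics/g3side.png

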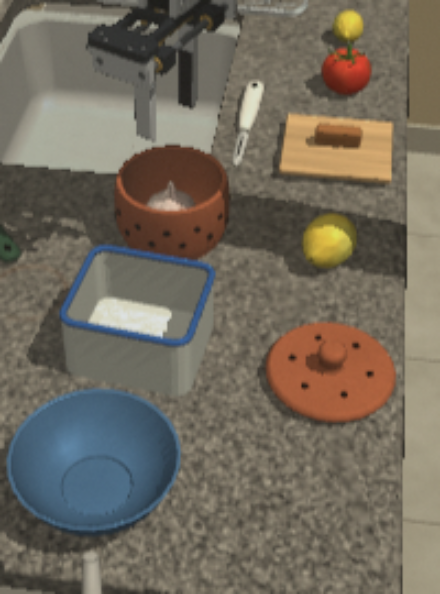

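Garlic stands upright in the keeper (crop 170,200). Now for the round lid.

Emit:
play_rows(
  jaw=[0.068,0.068,0.068,0.068,0.068,0.068,0.068,0.068,0.068,0.068,0.068,0.068,0.068],
  linear=[
    [0.02,0.008,0.0],
    [0.05,0.02,0.0],
    [0.085,0.035,0.0],
    [0.12,0.049,0.0],
    [0.155,0.063,0.0],
    [0.19,0.078,0.0],
    [0.22,0.09,0.01],
    [0.24,0.098,0.03],
    [0.253,0.103,0.06],
    [0.253,0.103,0.08],
    [0.253,0.103,0.085],
    [0.253,0.103,0.085],
    [0.253,0.103,0.085],
  ],
  roll=[0,0,0,0,0,0,0,0,0,0,0,0,0],
)

```text
t: 8.9
eef_pos: [0.4222, 0.1414, 0.0824]
ee_rot: [0.0, 0.199, 0.98, 0.0]
force: [0.2, 0.4, 0.2]
width: 0.068
```

```bash
python3 -c "
from h import *
plan([(.4255,.141,.042)])
d=optics.get_image('side'); cv2.imwrite(f'pics/r1.png',cv2.resize(d['frame'][200:400,300:450,::-1],None,fx=3,fy=3))"
```

```text
t 8.9 pos [0.4222 0.1414 0.0824] jaw 67.0 width 0.0680 F [0.2 0.4 0.2] j7 0.80 tilt 0.04
(0.4255, 0.141, 0.042) -> [-0.003  0.001  0.04 ]
```

View pics/r1.png

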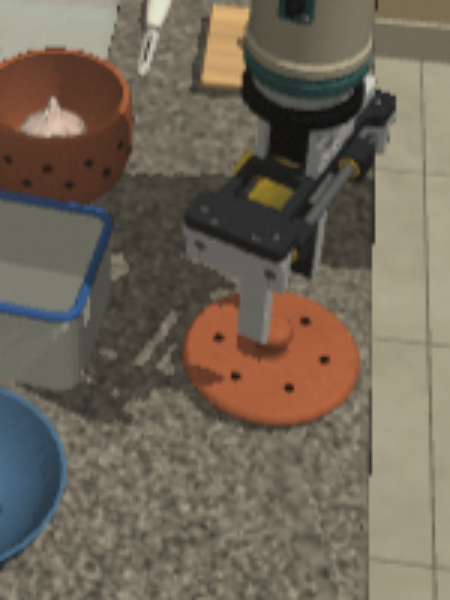

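The fingers straddle the knob at crop (272,330). Descending to grip it.

Emit:
play_rows(
  jaw=[0.068,0.068,0.068,0.068,0.068,0.015,0.015,0.015,0.015,0.015,0.015,0.015,0.015,0.015],
  linear=[
    [-0.002,0,0.01],
    [-0.003,0.001,0.025],
    [-0.003,0.001,0.036],
    [-0.003,0.001,0.04],
    [-0.003,0.001,0.04],
    [-0.003,0.001,0.04],
    [-0.003,0.001,0.04],
    [-0.003,0.001,0.04],
    [-0.003,0.001,0.04],
    [-0.003,0.001,0.04],
    [-0.003,0.001,0.04],
    [-0.003,0.001,0.04],
    [-0.003,0.001,0.04],
    [-0.003,0.001,0.04],
  ],
  roll=[0,0,0,0,0,0,0,0,0,0,0,0,0,0],
)

```text
t: 10.35
eef_pos: [0.4248, 0.1414, 0.0421]
ee_rot: [0.0, 0.199, 0.98, 0.0]
force: [-0.3, 0.4, 2.7]
width: 0.0261
```

```bash
python3 -c "
from h import *
plan([(.614,-.052,.21),(.614,-.052,.112)])
"
```

```text
t 10.3 pos [0.4248 0.1414 0.0421] jaw 67.0 width 0.0261 F [-0.3  0.4  2.7] j7 0.79 tilt 0.00
(0.614, -0.052, 0.21) -> [-0.25  -0.104 -0.168]
(0.614, -0.052, 0.112) -> [-0.25  -0.104 -0.07 ]
```

Emit:
play_rows(
  jaw=[0.015,0.015,0.015,0.015,0.015,0.015,0.015,0.015,0.015,0.015,0.015,0.015,0.015,0.015,0.015,0.015,0.015,0.015],
  linear=[
    [0,0,-0.005],
    [0,0,-0.02],
    [0,0,-0.045],
    [0,0,-0.075],
    [0,0,-0.105],
    [0,0,-0.125],
    [-0.01,-0.004,-0.128],
    [-0.03,-0.012,-0.128],
    [-0.06,-0.025,-0.128],
    [-0.09,-0.037,-0.128],
    [-0.12,-0.05,-0.128],
    [-0.15,-0.062,-0.128],
    [-0.18,-0.075,-0.128],
    [-0.21,-0.087,-0.128],
    [-0.235,-0.098,-0.128],
    [-0.247,-0.103,-0.128],
    [-0.25,-0.104,-0.128],
    [-0.25,-0.104,-0.128],
  ],
  roll=[0,0,0,0,0,0,0,0,0,0,0,0,0,0,0,0,0,0],
)

```text
t: 12.15
eef_pos: [0.6136, -0.0513, 0.169]
ee_rot: [-0.001, 0.199, 0.98, 0.0]
force: [0.1, 0.1, -2.4]
width: 0.0262
```

Emit:
play_rows(
  jaw=[0.015,0.015],
  linear=[
    [0,0,0],
    [0,0,0],
  ],
  roll=[0,0],
)

```text
t: 12.35
eef_pos: [0.6137, -0.0503, 0.17]
ee_rot: [-0.0, 0.198, 0.98, 0.0]
force: [0.1, -0.9, -2.2]
width: 0.0266
```

```bash
python3 -c "
from h import *
plan([(.614,-.052,.112)])
for n in ('side','top'):
  d=optics.get_image(n); cv2.imwrite(f'pics/r2{n}.png',cv2.resize(d['frame'][150:350,200:400,::-1],None,fx=3,fy=3))"
```

```text
t 12.3 pos [ 0.6137 -0.0503  0.17  ] jaw 67.1 width 0.0266 F [ 0.1 -0.9 -2.2] j7 1.21 tilt 0.06
(0.614, -0.052, 0.112) -> [-0.001 -0.001  0.058]
```

View pics/r2side.png

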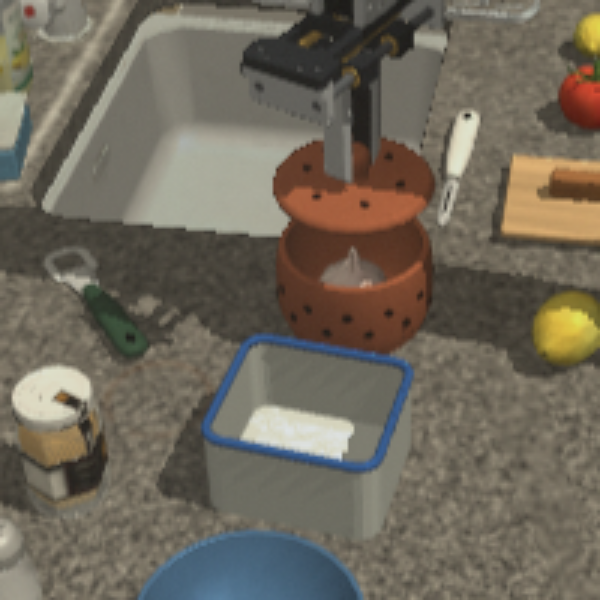

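View pics/r2top.png

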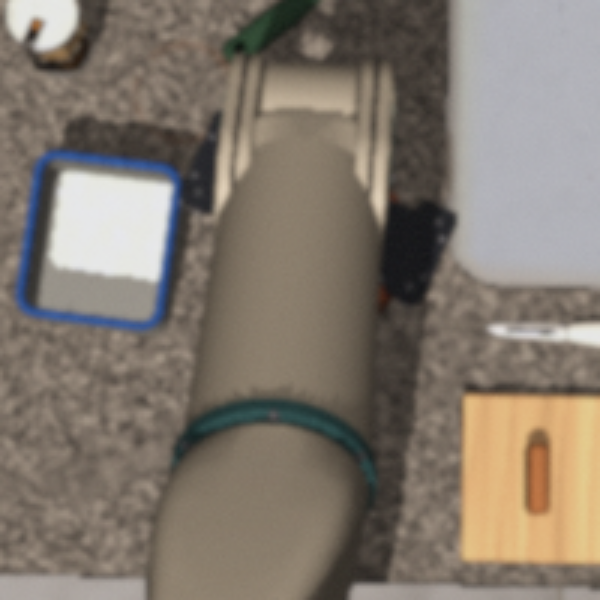

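Lid is level, centred over the pot (crop 354,185 vs 354,240). Lowering.

Emit:
play_rows(
  jaw=[0.015,0.015,0.015,0.015,0.015,0.015,0.015,0.015,0.015,0.015],
  linear=[
    [0,-0.001,0.01],
    [0,-0.001,0.022],
    [0,-0.001,0.034],
    [0,-0.001,0.042],
    [0,-0.001,0.048],
    [0,-0.001,0.052],
    [0,-0.001,0.055],
    [0,-0.001,0.056],
    [0,-0.001,0.057],
    [0,-0.001,0.057],
  ],
  roll=[0,0,0,0,0,0,0,0,0,0],
)

```text
t: 13.45
eef_pos: [0.6142, -0.0528, 0.1132]
ee_rot: [0.0, 0.199, 0.98, 0.0]
force: [-0.9, -0.8, -1.7]
width: 0.0262
```

Emit:
play_rows(
  jaw=[0.015,0.015,0.015,0.015],
  linear=[
    [0,0,0.001],
    [0,0,0.002],
    [0,0,0.0025],
    [0,0,0.0025],
  ],
  roll=[0,0,0,0],
)

```text
t: 13.85
eef_pos: [0.6144, -0.0527, 0.1121]
ee_rot: [0.001, 0.199, 0.98, 0.0]
force: [-2.8, -0.4, 8.7]
width: 0.0268
```

Contact at z=0.1121, as expected for a seated lid. Releasing.

Emit:
play_rows(
  jaw=[0.068,0.068,0.068,0.068,0.068,0.068],
  linear=[
    [0,0,0],
    [0,0,0],
    [0,0,0],
    [0,0,0],
    [0,0,0],
    [0,0,0],
  ],
  roll=[0,0,0,0,0,0],
)

```text
t: 14.45
eef_pos: [0.614, -0.0528, 0.1103]
ee_rot: [-0.0, 0.199, 0.98, -0.0]
force: [0.6, 1.0, 0.6]
width: 0.0675
```

Emit:
play_rows(
  jaw=[0.068,0.068,0.068,0.068,0.068],
  linear=[
    [0,0,-0.01],
    [0,0,-0.03],
    [0,0,-0.06],
    [0,0,-0.08],
    [0,0,-0.08],
  ],
  roll=[0,0,0,0,0],
)

```text
t: 14.95
eef_pos: [0.6163, -0.0529, 0.1942]
ee_rot: [0.003, 0.199, 0.98, 0.001]
force: [0.5, -0.7, -1.0]
width: 0.0678
```

```bash
python3 -c "
from h import *
plan([(.4384,-.0314,.16),(.4384,-.0314,.03)],-31)
for n in ('side',):
  d=optics.get_image(n); cv2.imwrite(f'pics/r3{n}.png',cv2.resize(d['frame'][150:350,200:400,::-1],None,fx=3,fy=3))"
```

```text
t 14.9 pos [ 0.6163 -0.0529  0.1942] jaw 67.0 width 0.0678 F [ 0.5 -0.7 -1. ] j7 1.21 tilt 0.39
(0.4384, -0.0314, 0.16) -> [ 0.172 -0.05   0.033]
(0.4384, -0.0314, 0.03) -> [ 0.173 -0.05   0.163]
roll 98.0
```

View pics/r3side.png

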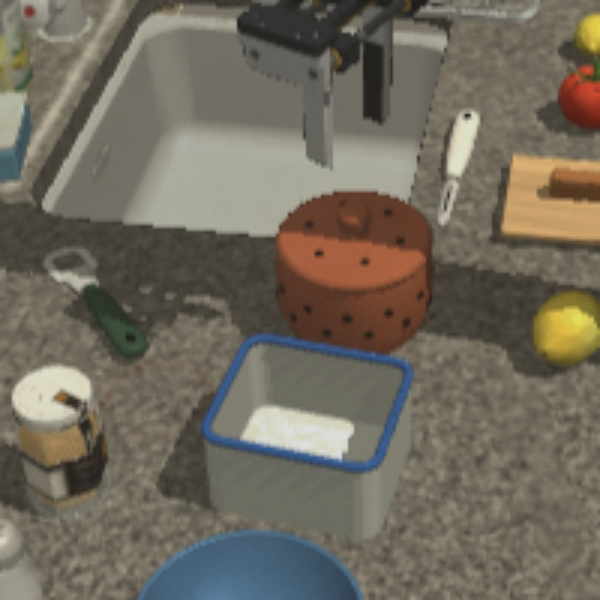

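Lid lies flat and flush on the keeper (crop 355,240). Next, the lemon.

Emit:
play_rows(
  jaw=[0.085,0.085,0.085,0.085,0.085,0.085,0.085,0.085,0.085,0.085,0.085,0.085,0.085,0.085,0.085,0.085],
  linear=[
    [0.01,-0.003,0.0],
    [0.03,-0.009,0.0],
    [0.05,-0.015,0.0],
    [0.07,-0.02,0.0],
    [0.09,-0.026,0.0],
    [0.11,-0.032,0.0],
    [0.13,-0.038,0.0],
    [0.15,-0.044,0.02],
    [0.165,-0.048,0.04],
    [0.172,-0.05,0.06],
    [0.172,-0.05,0.07],
    [0.172,-0.05,0.08],
    [0.172,-0.05,0.08],
    [0.172,-0.05,0.08],
    [0.172,-0.05,0.08],
    [0.172,-0.05,0.08],
  ],
  roll=[8,16,24,32,40,48,56,64,72,80,88,96,98,98,98,98],
)

```text
t: 16.6
eef_pos: [0.4364, -0.0317, 0.1108]
ee_rot: [0.0, 0.87, 0.493, 0.0]
force: [0.6, -0.1, 0.9]
width: 0.0851
```

```bash
python3 -c "
from h import *
plan([(.4384,-.0314,.03)],-31)
for n in ('side',):
  d=optics.get_image(n); cv2.imwrite(f'pics/l1{n}.png',cv2.resize(d['frame'][150:350,250:450,::-1],None,fx=3,fy=3))"
```

```text
t 16.6 pos [ 0.4364 -0.0317  0.1108] jaw -30.9 width 0.0851 F [ 0.6 -0.1  0.9] j7 -0.02 tilt 0.05
(0.4384, -0.0314, 0.03) -> [0.001 0.002 0.081]
roll 0.1
```

View pics/l1side.png

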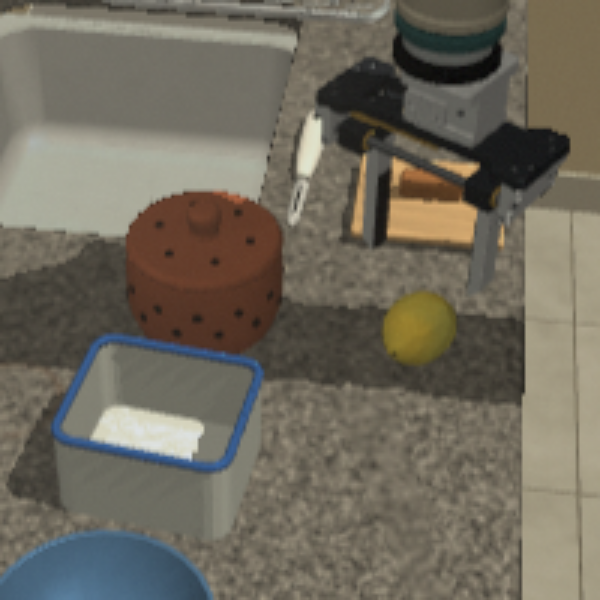

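The jaws straddle the lemon (crop 420,328) across its long axis. Descending.

Emit:
play_rows(
  jaw=[0.085,0.085,0.085,0.085,0.085,0.085,0.03,0.03,0.03,0.03,0.03,0.03,0.03],
  linear=[
    [0.001,0.002,0.02],
    [0.001,0.002,0.045],
    [0.001,0.002,0.065],
    [0.001,0.002,0.077],
    [0.001,0.002,0.081],
    [0.001,0.002,0.081],
    [0.001,0.002,0.081],
    [0.001,0.002,0.081],
    [0.001,0.002,0.081],
    [0.001,0.002,0.081],
    [0.001,0.002,0.081],
    [0.001,0.002,0.081],
    [0.001,0.002,0.081],
  ],
  roll=[0,0,0,0,0,0,0,0,0,0,0,0,0],
)

```text
t: 17.95
eef_pos: [0.4384, -0.0317, 0.0297]
ee_rot: [-0.0, 0.87, 0.493, 0.0]
force: [-0.1, 0.9, 5.0]
width: 0.0529
```

```bash
python3 -c "
from h import *
plan([(.617,.1265,.16),(.617,.1265,.035)],-95.7)
"
```

```text
t 17.9 pos [ 0.4384 -0.0317  0.0297] jaw -31.0 width 0.0529 F [-0.1  0.9  5. ] j7 0.14 tilt 0.02
(0.617, 0.1265, 0.16) -> [ 0.228  0.072 -0.13 ]
(0.617, 0.1265, 0.035) -> [ 0.227  0.072 -0.005]
roll 64.7
```

Emit:
play_rows(
  jaw=[0.03,0.03,0.03,0.03,0.03,0.03,0.03,0.03,0.03,0.03,0.03,0.03,0.03,0.03,0.03,0.03,0.03,0.03],
  linear=[
    [0,0,-0.01],
    [0,0,-0.03],
    [0,0,-0.06],
    [0,0,-0.095],
    [0,0,-0.125],
    [0.01,0.003,-0.13],
    [0.035,0.011,-0.13],
    [0.06,0.019,-0.13],
    [0.085,0.027,-0.13],
    [0.11,0.035,-0.13],
    [0.135,0.043,-0.13],
    [0.16,0.051,-0.13],
    [0.185,0.058,-0.13],
    [0.21,0.066,-0.13],
    [0.223,0.071,-0.13],
    [0.228,0.072,-0.13],
    [0.228,0.072,-0.13],
    [0.228,0.072,-0.13],
  ],
  roll=[0,0,0,0,0,3,10,17,24,31,38,45,52,58,63,65,65,65],
)

```text
t: 19.75
eef_pos: [0.6168, 0.1264, 0.1596]
ee_rot: [0.0, 0.999, -0.052, -0.0]
force: [0.5, 0.8, -0.6]
width: 0.0531
```

Emit:
play_rows(
  jaw=[0.03,0.03],
  linear=[
    [0,0,0],
    [0,0,0],
  ],
  roll=[0,0],
)

```text
t: 19.95
eef_pos: [0.6171, 0.1262, 0.1598]
ee_rot: [-0.0, 0.999, -0.052, -0.0]
force: [1.0, 0.8, -0.8]
width: 0.0533
```

```bash
python3 -c "
from h import *
plan([(.617,.1265,.16),(.617,.1265,.035)],-95.7)
for n in ('side',):
  d=optics.get_image(n); cv2.imwrite(f'pics/l2{n}.png',cv2.resize(d['frame'][150:350,200:400,::-1],None,fx=3,fy=3))"
```

```text
t 19.9 pos [0.6171 0.1262 0.1598] jaw -96.0 width 0.0533 F [ 1.   0.8 -0.8] j7 -1.27 tilt 0.02
(0.617, 0.1265, 0.16) -> [-0. -0. -0.]
(0.617, 0.1265, 0.035) -> [-0.    -0.     0.125]
roll -0.3
```

View pics/l2side.png

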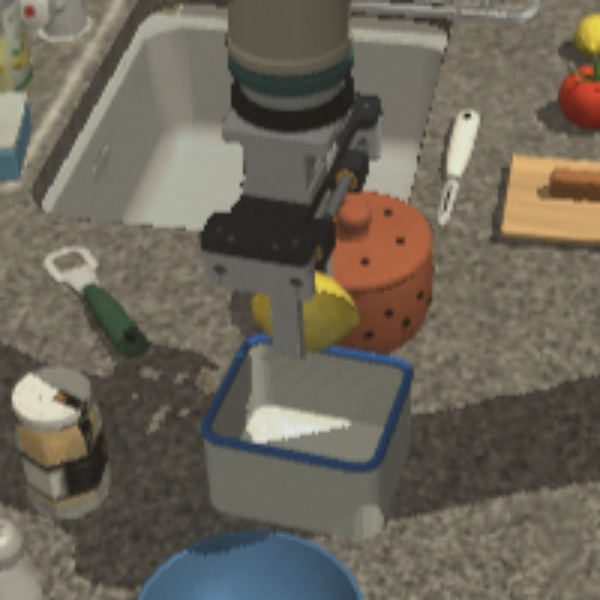

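Lemon is held aligned with the box at crop (305,310). Lowering it in.

Emit:
play_rows(
  jaw=[0.03,0.03,0.03,0.03,0.03,0.03,0.03,0.03,0.03,0.03,0.03,0.03],
  linear=[
    [0,0,0.01],
    [0,0,0.025],
    [0,0,0.04],
    [0,0,0.055],
    [0,0,0.07],
    [0,0,0.085],
    [0,0,0.1],
    [0,0,0.11],
    [0,0,0.118],
    [0,0,0.122],
    [0,0,0.123],
    [0,0,0.123],
  ],
  roll=[0,0,0,0,0,0,0,0,0,0,0,0],
)

```text
t: 21.2
eef_pos: [0.6178, 0.1266, 0.0368]
ee_rot: [-0.0, 0.999, -0.052, 0.0]
force: [-0.2, -0.1, -0.9]
width: 0.0531
```

Emit:
play_rows(
  jaw=[0.03,0.03,0.03,0.068,0.068,0.068,0.068,0.068],
  linear=[
    [0,0,0.001],
    [0,0,0.002],
    [0,0,0.002],
    [0,0,0.002],
    [0,0,0.002],
    [0,0,0.002],
    [0,0,0.002],
    [0,0,0.002],
  ],
  roll=[0,0,0,0,0,0,0,0],
)

```text
t: 22.0
eef_pos: [0.6175, 0.1266, 0.0345]
ee_rot: [-0.0, 0.999, -0.052, 0.0]
force: [-0.1, -0.2, 0.2]
width: 0.0681
```

Emit:
play_rows(
  jaw=[0.068,0.068,0.068,0.068,0.068,0.068,0.068],
  linear=[
    [0,0,-0.005],
    [0,0,-0.02],
    [0,0,-0.05],
    [0,0,-0.08],
    [0,0,-0.11],
    [0,0,-0.13],
    [0,0,-0.13],
  ],
  roll=[0,0,0,0,0,0,0],
)

```text
t: 22.7
eef_pos: [0.6196, 0.1262, 0.1687]
ee_rot: [-0.001, 0.999, -0.052, 0.003]
force: [1.2, -1.2, 0.1]
width: 0.0683
```

```bash
python3 -c "
from h import *
plan([(.4385,-.2225,.17),(.4385,-.2225,.042)],-90)
for n in ('side','top'):
  d=optics.get_image(n); cv2.imwrite(f'pics/l3{n}.png',cv2.resize(d['frame'][150:350,200:420,::-1],None,fx=3,fy=3))
h=cv2.cvtColor(d['frame'],cv2.COLOR_RGB2HSV); m=cv2.inRange(h,(5,50,80),(28,220,255)); m[:270]=0;m[345:]=0;m[:,:350]=0;m[:,408:]=0
m=cv2.morphologyEx(m,cv2.MORPH_OPEN,np.ones((5,5)))
c=max(cv2.findContours(m,cv2.RETR_EXTERNAL,cv2.CHAIN_APPROX_NONE)[0],key=cv2.contourArea); print(cv2.minAreaRect((1000*ray(d,c[:,0],.018)[:,:2]).astype(np.float32)))
"
```

```text
t 22.7 pos [0.6196 0.1262 0.1687] jaw -96.0 width 0.0683 F [ 1.2 -1.2  0.1] j7 -1.27 tilt 0.38
(0.4385, -0.2225, 0.17) -> [-0.144  0.366 -0.003]
(0.4385, -0.2225, 0.042) -> [-0.145  0.366  0.125]
roll -6.0
((438.8996887207031, -222.3382568359375), (140.9600067138672, 125.19527435302734), 0.4085020124912262)
```

View pics/l3side.png

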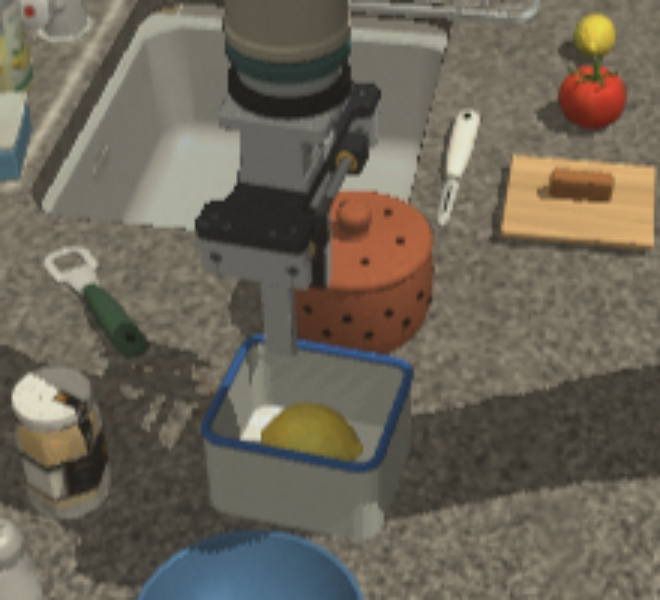

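View pics/l3top.png

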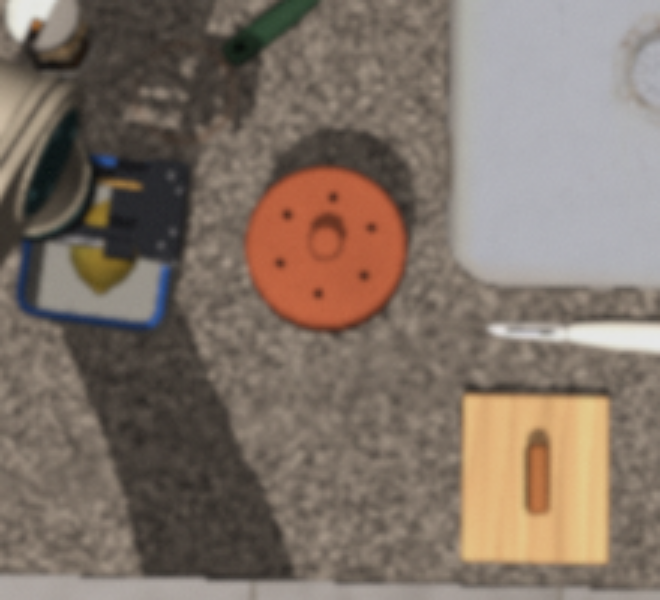

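Lemon lies in the box (crop 310,430). Keeper lid is concentric. Now the wooden lid.

Emit:
play_rows(
  jaw=[0.06,0.06,0.06,0.06,0.06,0.06,0.06,0.06,0.06,0.06,0.06,0.06,0.06,0.06,0.06,0.06],
  linear=[
    [-0.008,0.02,0],
    [-0.02,0.05,0],
    [-0.034,0.085,0],
    [-0.048,0.12,0],
    [-0.062,0.155,0],
    [-0.076,0.19,0],
    [-0.09,0.225,0],
    [-0.104,0.26,0.0],
    [-0.118,0.295,0.0],
    [-0.13,0.33,0.015],
    [-0.14,0.352,0.035],
    [-0.143,0.363,0.06],
    [-0.144,0.366,0.08],
    [-0.144,0.366,0.085],
    [-0.144,0.366,0.085],
    [-0.144,0.366,0.085],
  ],
  roll=[0,-1,-2,-3,-4,-5,-5.6,-5.6,-5.6,-5.6,-5.6,-5.6,-5.6,-5.6,-5.6,-5.6],
)

```text
t: 24.4
eef_pos: [0.4364, -0.2222, 0.0797]
ee_rot: [0.0, 1.0, -0.003, -0.0]
force: [-0.0, 0.1, -0.0]
width: 0.06
```

```bash
python3 -c "
from h import *
plan([(.4387,-.2224,.042)],-89.6)
for n in ('side',):
  d=optics.get_image(n); cv2.imwrite(f'pics/w1{n}.png',cv2.resize(d['frame'][120:300,320:470,::-1],None,fx=3,fy=3))
"
```

```text
t 24.4 pos [ 0.4364 -0.2222  0.0797] jaw -90.3 width 0.0600 F [-0.   0.1 -0. ] j7 -0.32 tilt 0.00
(0.4387, -0.2224, 0.042) -> [0.002 0.    0.038]
roll -0.7
```

View pics/w1side.png

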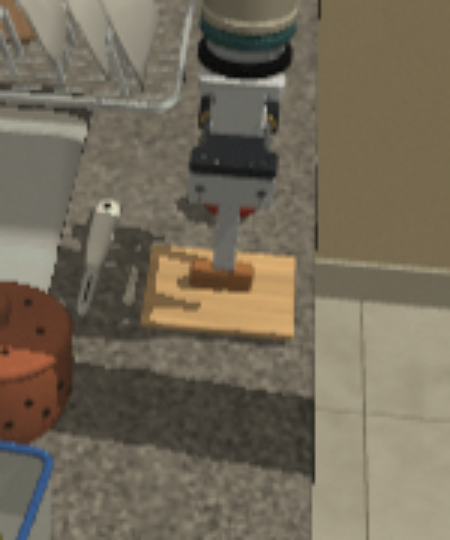

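The fingers are over the bar grip (crop 222,275). Descending.

Emit:
play_rows(
  jaw=[0.06,0.06,0.06,0.06,0.06,0.005,0.005,0.005,0.005,0.005,0.005,0.005,0.005],
  linear=[
    [0.002,0,0.01],
    [0.002,0,0.024],
    [0.002,0,0.034],
    [0.002,0,0.038],
    [0.002,0,0.038],
    [0.002,0,0.038],
    [0.002,0,0.038],
    [0.002,0,0.038],
    [0.002,0,0.038],
    [0.002,0,0.038],
    [0.002,0,0.038],
    [0.002,0,0.038],
    [0.002,0,0.038],
  ],
  roll=[-0.7,-0.7,-0.7,-0.7,-0.7,-0.7,-0.7,-0.7,-0.7,-0.7,-0.7,-0.7,-0.7],
)

```text
t: 25.75
eef_pos: [0.4383, -0.2227, 0.0416]
ee_rot: [0.0, 1.0, 0.003, 0.0]
force: [0.3, -0.7, 1.9]
width: 0.0176
```

```bash
python3 -c "
from h import *
plan([(.617,.1265,.175),(.617,.1265,.11)],-95.8)
"
```

```text
t 25.8 pos [ 0.4383 -0.2227  0.0416] jaw -89.7 width 0.0176 F [ 0.3 -0.7  1.9] j7 -0.25 tilt 0.02
(0.617, 0.1265, 0.175) -> [ 0.181 -0.348 -0.133]
(0.617, 0.1265, 0.11) -> [ 0.181 -0.348 -0.068]
roll 6.1
```

Emit:
play_rows(
  jaw=[0.005,0.005,0.005,0.005,0.005,0.005,0.005,0.005,0.005,0.005,0.005,0.005,0.005,0.005,0.005,0.005,0.005,0.005,0.005,0.005],
  linear=[
    [0,0,-0.005],
    [0,0,-0.02],
    [0,0,-0.05],
    [0,0,-0.085],
    [0,0,-0.12],
    [0,0,-0.145],
    [0.01,-0.019,-0.15],
    [0.027,-0.052,-0.15],
    [0.044,-0.085,-0.15],
    [0.061,-0.117,-0.15],
    [0.078,-0.15,-0.15],
    [0.095,-0.183,-0.15],
    [0.112,-0.215,-0.15],
    [0.129,-0.248,-0.15],
    [0.146,-0.281,-0.15],
    [0.163,-0.313,-0.15],
    [0.174,-0.335,-0.15],
    [0.181,-0.348,-0.15],
    [0.181,-0.348,-0.15],
    [0.181,-0.348,-0.15],
  ],
  roll=[0,0,0,0,0,0,0.5,1,1.5,2,2.5,3,3.5,4,4.5,5,5.5,6.1,6.1,6.1],
)

```text
t: 27.75
eef_pos: [0.6163, 0.1258, 0.1912]
ee_rot: [0.001, 0.999, -0.05, -0.001]
force: [0.0, -0.2, -2.0]
width: 0.0179
```

```bash
python3 -c "
from h import *
plan([(.617,.1265,.175),(.617,.1265,.11)],-95.8)
for n in ('side',):
  d=optics.get_image(n); cv2.imwrite(f'pics/w2{n}.png',cv2.resize(d['frame'][150:350,200:400,::-1],None,fx=3,fy=3))
"
```

```text
t 27.8 pos [0.6163 0.1258 0.1912] jaw -95.8 width 0.0179 F [ 0.  -0.2 -2. ] j7 -1.29 tilt 0.10
(0.617, 0.1265, 0.175) -> [ 0.001 -0.001  0.016]
(0.617, 0.1265, 0.11) -> [ 0.001 -0.001  0.081]
roll 0.0
```

View pics/w2side.png

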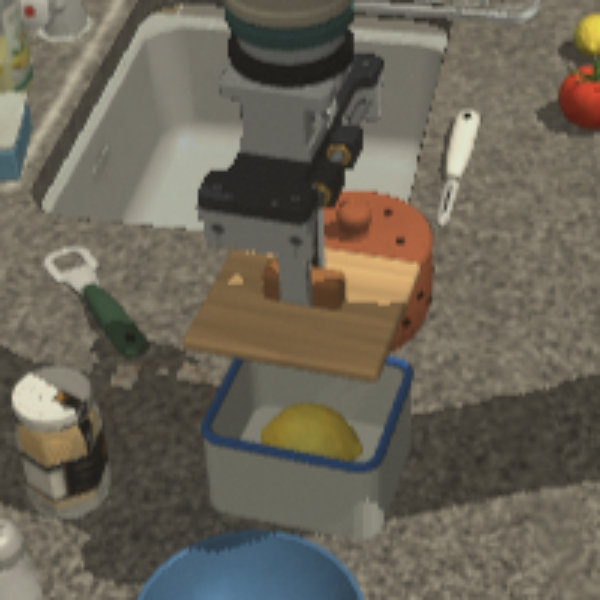

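Lid is level over the box (crop 305,310), edges parallel to the rim. Lowering.

Emit:
play_rows(
  jaw=[0.005,0.005,0.005,0.005,0.005,0.005,0.005,0.005,0.005,0.005,0.005],
  linear=[
    [0,0,0.01],
    [0,0,0.025],
    [0,0,0.04],
    [0,0,0.054],
    [0,0,0.064],
    [0,0,0.07],
    [0,0,0.074],
    [0,0,0.077],
    [0,0,0.079],
    [0,0,0.079],
    [0,0,0.079],
  ],
  roll=[0,0,0,0,0,0,0,0,0,0,0],
)

```text
t: 28.9
eef_pos: [0.6174, 0.1266, 0.1128]
ee_rot: [-0.0, 0.999, -0.05, 0.0]
force: [-0.2, -0.2, -0.8]
width: 0.0175
```

Emit:
play_rows(
  jaw=[0.005,0.005,0.005,0.005,0.005],
  linear=[
    [0,0,0.001],
    [0,0,0.002],
    [0,0,0.003],
    [0,0,0.0035],
    [0,0,0.0035],
  ],
  roll=[0,0,0,0,0],
)

```text
t: 29.4
eef_pos: [0.6172, 0.1266, 0.1097]
ee_rot: [-0.0, 0.999, -0.05, 0.0]
force: [-1.9, 1.1, 4.7]
width: 0.0177
```

Contact at the expected height. Releasing.

Emit:
play_rows(
  jaw=[0.005,0.06,0.06,0.06,0.06,0.06],
  linear=[
    [0,0,0.0005],
    [0,0,0.0005],
    [0,0,0.0005],
    [0,0,0.0005],
    [0,0,0.0005],
    [0,0,0.0005],
  ],
  roll=[0,0,0,0,0,0],
)

```text
t: 30.0
eef_pos: [0.6172, 0.1266, 0.1083]
ee_rot: [0.0, 0.999, -0.05, -0.0]
force: [-0.0, 0.3, 0.2]
width: 0.0543
```

Emit:
play_rows(
  jaw=[0.06,0.06,0.06,0.06,0.06,0.06],
  linear=[
    [0,0,-0.01],
    [0,0,-0.03],
    [0,0,-0.06],
    [0,0,-0.08],
    [0,0,-0.085],
    [0,0,-0.085],
  ],
  roll=[0,0,0,0,0,0],
)

```text
t: 30.6
eef_pos: [0.6176, 0.1267, 0.1943]
ee_rot: [-0.0, 0.999, -0.05, 0.001]
force: [-0.0, 0.5, -1.0]
width: 0.0599
```

```bash
python3 -c "
from h import *
plan([(.437,-.3745,.19),(.437,-.3745,.036)],-90)
for n in ('side',):
  d=optics.get_image(n); cv2.imwrite(f'pics/w3{n}.png',cv2.resize(d['frame'][150:350,200:400,::-1],None,fx=3,fy=3))
"
```

```text
t 30.6 pos [0.6176 0.1267 0.1943] jaw -95.8 width 0.0599 F [-0.   0.5 -1. ] j7 -1.29 tilt 0.10
(0.437, -0.3745, 0.19) -> [-0.129  0.517  0.004]
(0.437, -0.3745, 0.036) -> [-0.13   0.517  0.158]
roll -5.8
```

View pics/w3side.png

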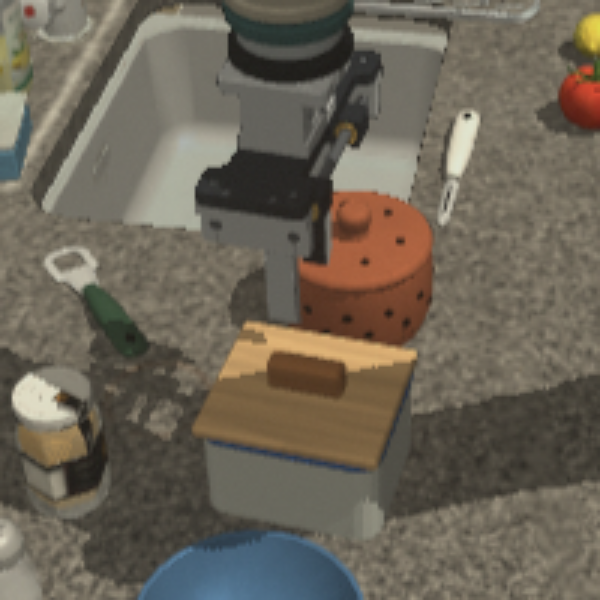

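Wooden lid is seated flush (crop 305,395). Now the tomato; it needs a high grip so the fingers clear the bowl wall.

Emit:
play_rows(
  jaw=[0.085,0.085,0.085,0.085,0.085,0.085,0.085,0.085,0.085,0.085,0.085,0.085,0.085,0.085,0.085,0.085,0.085,0.085,0.085,0.085],
  linear=[
    [-0.004,0.016,0],
    [-0.012,0.048,0],
    [-0.021,0.084,0],
    [-0.03,0.12,0],
    [-0.039,0.156,0],
    [-0.048,0.192,0],
    [-0.057,0.228,0],
    [-0.066,0.264,0],
    [-0.075,0.3,0],
    [-0.084,0.336,0],
    [-0.093,0.372,0],
    [-0.102,0.408,0],
    [-0.111,0.444,0],
    [-0.12,0.48,0.005],
    [-0.127,0.507,0.02],
    [-0.13,0.517,0.04],
    [-0.13,0.517,0.06],
    [-0.13,0.517,0.065],
    [-0.13,0.517,0.065],
    [-0.13,0.517,0.065],
  ],
  roll=[0,-4,-8,-12,-16,-20,-24,-28,-32,-36,-40,-44,-48,-50,-50,-50,-50,-50,-50,-50],
)

```text
t: 32.65
eef_pos: [0.4358, -0.3748, 0.1288]
ee_rot: [0.0, 0.926, 0.377, -0.0]
force: [-0.3, 0.4, 0.7]
width: 0.085
```

```bash
python3 -c "
from h import *
plan([(.437,-.3745,.04)],-45)
for n in ('side','top'):
  d=optics.get_image(n); cv2.imwrite(f'pics/t1{n}.png',cv2.resize(d['frame'][(50 if n=='side' else 200):(250 if n=='side' else 400),320:520,::-1],None,fx=3,fy=3))
"
```

```text
t 32.6 pos [ 0.4358 -0.3748  0.1288] jaw -45.7 width 0.0850 F [-0.3  0.4  0.7] j7 0.36 tilt 0.02
(0.437, -0.3745, 0.04) -> [0.001 0.001 0.089]
roll -0.7
```

View pics/t1side.png

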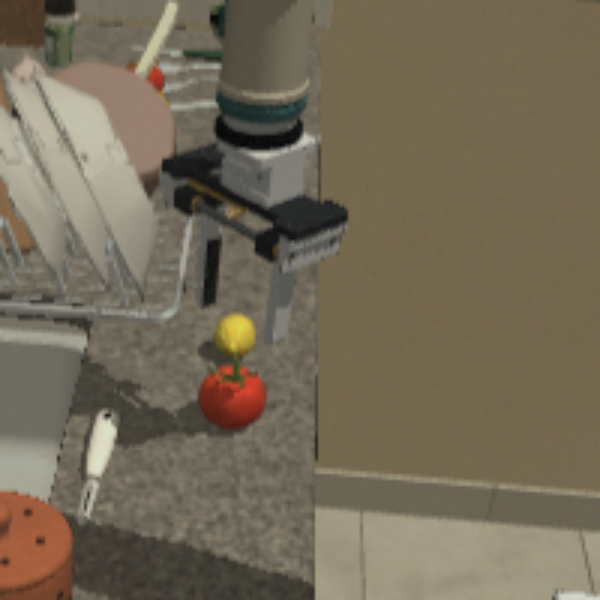

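View pics/t1top.png

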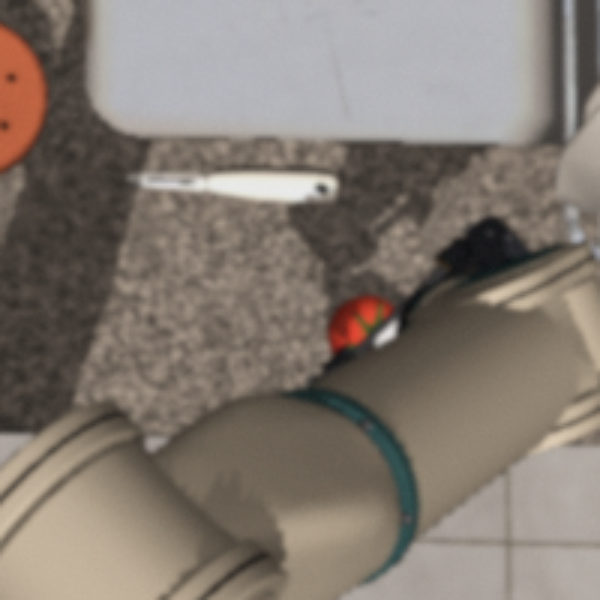

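The tomato (side crop 232,398) is centred under the jaws. Descending.

Emit:
play_rows(
  jaw=[0.085,0.085,0.085,0.085,0.085,0.085,0.04,0.04,0.04,0.04,0.04,0.04,0.04],
  linear=[
    [0.001,0.001,0.02],
    [0.001,0.001,0.045],
    [0.001,0.001,0.07],
    [0.001,0.001,0.084],
    [0.001,0.001,0.089],
    [0.001,0.001,0.089],
    [0.001,0.001,0.089],
    [0.001,0.001,0.089],
    [0.001,0.001,0.089],
    [0.001,0.001,0.089],
    [0.001,0.001,0.089],
    [0.001,0.001,0.089],
    [0.001,0.001,0.089],
  ],
  roll=[0,0,0,0,0,0,0,0,0,0,0,0,0],
)

```text
t: 34.05
eef_pos: [0.4375, -0.3749, 0.0402]
ee_rot: [0.0, 0.926, 0.377, 0.0]
force: [-1.4, 1.2, 6.8]
width: 0.061
```

```bash
python3 -c "
from h import *
plan([(.437,-.3745,.2),(.623,.3075,.2),(.623,.3075,.047)])
"; python3 meas.py | grep bowl
```

```text
t 34.0 pos [ 0.4375 -0.3749  0.0402] jaw -45.8 width 0.0610 F [-1.4  1.2  6.8] j7 0.44 tilt 0.04
(0.437, -0.3745, 0.2) -> [-0.    -0.001 -0.16 ]
(0.623, 0.3075, 0.2) -> [ 0.609 -0.359 -0.16 ]
(0.623, 0.3075, 0.047) -> [ 0.609 -0.36  -0.007]Traceback (most recent call last):
  File "meas.py", line 13, in <module>
    out['garlic']=(ell("garlic",cont((0,15,110),(12,110,255),(130,280,172,320)),.025)[0],.025)
                   ~~~^^^^^^^^^^^^^^^^^^^^^^^^^^^^^^^^^^^^^^^^^^^^^^^^^^^^^^^^^^^^^^^
  File "meas.py", line 10, in ell
    e=cv2.fitEllipse(P); r=cv2.minAreaRect(P)
cv2.error: OpenCV(4.12.0) /io/opencv/modules/imgproc/src/shapedescr.cpp:361: error: (-201:Incorrect size of input array) There should be at least 5 points to fit the ellipse in function 'fitEllipseNoDirect'
```

Emit:
play_rows(
  jaw=[0.04,0.04,0.04,0.04,0.04,0.04,0.04,0.04,0.04,0.04,0.04,0.04,0.04,0.04,0.04,0.04,0.04,0.04],
  linear=[
    [0,0,-0.005],
    [0,0,-0.02],
    [0,0,-0.05],
    [0,0,-0.085],
    [0,0,-0.12],
    [0,0,-0.15],
    [0,0,-0.16],
    [0.017,-0.01,-0.16],
    [0.042,-0.025,-0.16],
    [0.067,-0.04,-0.16],
    [0.093,-0.055,-0.16],
    [0.118,-0.07,-0.16],
    [0.143,-0.084,-0.16],
    [0.168,-0.099,-0.16],
    [0.193,-0.114,-0.16],
    [0.218,-0.129,-0.16],
    [0.243,-0.143,-0.16],
    [0.26,-0.153,-0.16],
  ],
  roll=[0,0,0,0,0,0,0,0,0,0,0,0,0,0,0,0,0,0],
)

```text
t: 35.95
eef_pos: [0.5167, -0.0811, 0.1988]
ee_rot: [-0.001, 0.926, 0.378, -0.0]
force: [-0.3, -0.5, -1.7]
width: 0.061
```

```bash
python3 -c "
from h import *
plan([(.623,.3075,.2),(.623,.3075,.047)])
"
```

```text
t 36.0 pos [ 0.5167 -0.0811  0.1988] jaw -45.6 width 0.0610 F [-0.3 -0.5 -1.7] j7 -0.21 tilt 0.10
(0.623, 0.3075, 0.2) -> [ 0.348 -0.204 -0.001]
(0.623, 0.3075, 0.047) -> [ 0.348 -0.203  0.152]
```

Emit:
play_rows(
  jaw=[0.04,0.04,0.04,0.04,0.04,0.04,0.04,0.04,0.04,0.04,0.04,0.04,0.04,0.04,0.04,0.04,0.04,0.04,0.04],
  linear=[
    [0.017,-0.01,0],
    [0.042,-0.025,0],
    [0.067,-0.039,0],
    [0.093,-0.054,0],
    [0.118,-0.069,0],
    [0.143,-0.084,0],
    [0.168,-0.098,0],
    [0.193,-0.113,0],
    [0.218,-0.128,0],
    [0.243,-0.142,0],
    [0.268,-0.157,0],
    [0.293,-0.172,0],
    [0.318,-0.186,0],
    [0.335,-0.196,0],
    [0.345,-0.202,0],
    [0.348,-0.204,0],
    [0.348,-0.204,0],
    [0.348,-0.204,0],
    [0.348,-0.204,0],
  ],
  roll=[0,0,0,0,0,0,0,0,0,0,0,0,0,0,0,0,0,0,0],
)

```text
t: 37.85
eef_pos: [0.6239, 0.3037, 0.1997]
ee_rot: [0.0, 0.927, 0.376, -0.0]
force: [0.0, -0.0, -1.3]
width: 0.0608
```

```bash
python3 -c "
from h import *
plan([(.623,.3075,.2),(.623,.3075,.047)])
for n in ('side',):
  d=optics.get_image(n); cv2.imwrite(f'pics/t2{n}.png',cv2.resize(d['frame'][220:420,180:380,::-1],None,fx=3,fy=3))
"
```

```text
t 37.9 pos [0.6239 0.3037 0.1997] jaw -45.9 width 0.0608 F [ 0.  -0.  -1.3] j7 -0.87 tilt 0.03
(0.623, 0.3075, 0.2) -> [ 0.002 -0.003 -0.   ]
(0.623, 0.3075, 0.047) -> [ 0.002 -0.003  0.153]
```

View pics/t2side.png

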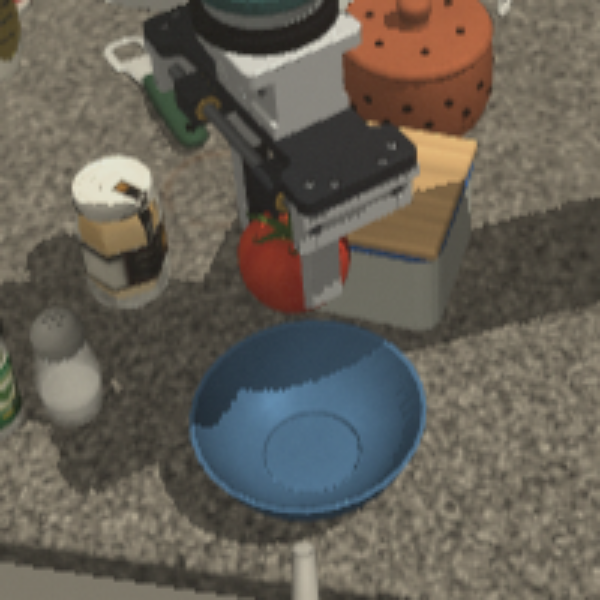

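Tomato is held over the bowl (crop 295,265 vs mouth 308,415; bowl floor radius about 32 mm). Lowering.

Emit:
play_rows(
  jaw=[0.04,0.04,0.04,0.04,0.04,0.04,0.04,0.04,0.04,0.04,0.04,0.04],
  linear=[
    [0.001,-0.002,0.01],
    [0.002,-0.003,0.03],
    [0.002,-0.003,0.05],
    [0.002,-0.003,0.07],
    [0.002,-0.003,0.09],
    [0.002,-0.003,0.11],
    [0.002,-0.003,0.125],
    [0.002,-0.003,0.137],
    [0.002,-0.003,0.145],
    [0.002,-0.003,0.15],
    [0.002,-0.003,0.152],
    [0.002,-0.003,0.152],
  ],
  roll=[0,0,0,0,0,0,0,0,0,0,0,0],
)

```text
t: 39.1
eef_pos: [0.6234, 0.3088, 0.0477]
ee_rot: [-0.0, 0.926, 0.376, 0.0]
force: [0.2, -0.4, -1.3]
width: 0.061
```

```bash
python3 -c "
from h import *
plan([(.623,.3075,.0455)])
"
```

```text
t 39.1 pos [0.6234 0.3088 0.0477] jaw -45.8 width 0.0610 F [ 0.2 -0.4 -1.3] j7 -0.79 tilt 0.03
(0.623, 0.3075, 0.0455) -> [-0.001  0.001  0.002]
```

Emit:
play_rows(
  jaw=[0.04,0.04,0.04],
  linear=[
    [0,0.001,0.001],
    [0,0.001,0.002],
    [0,0.001,0.002],
  ],
  roll=[0,0,0],
)

```text
t: 39.4
eef_pos: [0.624, 0.308, 0.0457]
ee_rot: [-0.0, 0.926, 0.376, 0.0]
force: [0.9, 0.6, -0.5]
width: 0.061
```

Emit:
play_rows(
  jaw=[0.04,0.072,0.072,0.072,0.072,0.072],
  linear=[
    [0,0,0.0006],
    [0,0,0.0006],
    [0,0,0.0006],
    [0,0,0.0006],
    [0,0,0.0006],
    [0,0,0.0006],
  ],
  roll=[0,0,0,0,0,0],
)

```text
t: 40.0
eef_pos: [0.6239, 0.308, 0.0448]
ee_rot: [-0.0, 0.926, 0.377, -0.0]
force: [0.2, 0.2, -0.1]
width: 0.0724
```

Emit:
play_rows(
  jaw=[0.072,0.072,0.072,0.072,0.072,0.072,0.072,0.072],
  linear=[
    [0,0,-0.005],
    [0,0,-0.015],
    [0,0,-0.03],
    [0,0,-0.06],
    [0,0,-0.1],
    [0,0,-0.14],
    [0,0,-0.16],
    [0,0,-0.16],
  ],
  roll=[0,0,0,0,0,0,0,0],
)

```text
t: 40.8
eef_pos: [0.6264, 0.3083, 0.2104]
ee_rot: [-0.0, 0.926, 0.376, 0.004]
force: [0.8, 0.2, 0.2]
width: 0.072
```

```bash
python3 -c "
from h import *
plan([(.30,.5,.22)])
for n in ('side',):
  d=optics.get_image(n); cv2.imwrite(f'pics/t3{n}.png',cv2.resize(d['frame'][220:420,180:380,::-1],None,fx=3,fy=3))
"
```

```text
t 40.8 pos [0.6264 0.3083 0.2104] jaw -45.8 width 0.0720 F [0.8 0.2 0.2] j7 -0.88 tilt 0.48
(0.3, 0.5, 0.22) -> [-0.1   -0.365 -0.012]
```

View pics/t3side.png

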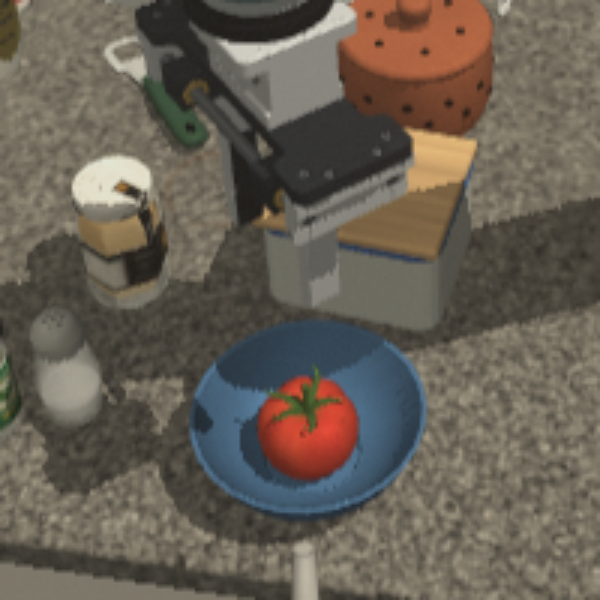

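Tomato sits upright in the bowl (crop 308,427). I'll move the arm back to the left for a clear final check.

Emit:
play_rows(
  jaw=[0.072,0.072,0.072,0.072,0.072,0.072,0.072,0.072,0.072,0.072,0.072,0.072,0.072,0.072,0.072,0.072],
  linear=[
    [0,0,-0.02],
    [0,-0.02,-0.03],
    [-0.01,-0.05,-0.03],
    [-0.02,-0.085,-0.03],
    [-0.03,-0.12,-0.03],
    [-0.04,-0.155,-0.03],
    [-0.05,-0.19,-0.03],
    [-0.06,-0.225,-0.03],
    [-0.07,-0.26,-0.03],
    [-0.08,-0.295,-0.03],
    [-0.09,-0.33,-0.03],
    [-0.1,-0.355,-0.03],
    [-0.1,-0.365,-0.03],
    [-0.1,-0.365,-0.03],
    [-0.1,-0.365,-0.03],
    [-0.1,-0.365,-0.03],
  ],
  roll=[0,0,0,0,0,0,0,0,0,0,0,0,0,0,0,0],
)

```text
t: 42.45
eef_pos: [0.2997, 0.4985, 0.2349]
ee_rot: [0.0, 0.927, 0.375, 0.0]
force: [0.2, -0.4, -0.3]
width: 0.0722
```

```bash
python3 -c "
from h import *
plan([])
for n in ('side','top'):
  d=optics.get_image(n); c=d['frame'][150:420,200:440,::-1] if n=='side' else d['frame'][170:350,110:350,::-1]; cv2.imwrite(f'pics/f{n}.png',cv2.resize(c,None,fx=2.2 if n=='side' else 3,fy=2.2 if n=='side' else 3))
h=cv2.cvtColor(d['frame'],cv2.COLOR_RGB2HSV)
def f(lo,hi,b,z,n):
  m=cv2.inRange(h,lo,hi);w=np.zeros_like(m);w[b[1]:b[3],b[0]:b[2]]=m[b[1]:b[3],b[0]:b[2]];w=cv2.morphologyEx(w,cv2.MORPH_CLOSE,np.ones((7,7)))
  w=cv2.morphologyEx(w,cv2.MORPH_OPEN,np.ones((7,7)))
  c=max(cv2.findContours(w,cv2.RETR_EXTERNAL,cv2.CHAIN_APPROX_NONE)[0],key=cv2.contourArea); P=(1000*ray(d,c[:,0],z)[:,:2]).astype(np.float32); print(n,np.round(cv2.fitEllipse(P)[0],1),cv2.minAreaRect(P))
f((0,90,30),(14,255,255),(270,190,345,270),.088,'rlid')
f((5,40,60),(28,220,255),(195,185,272,272),.086,'wlid')
f((95,80,30),(125,255,255),(120,190,195,262),.048,'bowl')
"
```

```text
t 42.5 pos [0.2997 0.4985 0.2349] jaw -45.9 width 0.0722 F [ 0.2 -0.4 -0.3] j7 -1.39 tilt 0.07
rlid [613.3 -51.6] ((612.4473876953125, -50.96240997314453), (128.66905212402344, 125.51770782470703), 1.2888524532318115)
wlid [620.1 124. ] ((619.77392578125, 124.69024658203125), (203.5481719970703, 178.55694580078125), 1.8026323318481445)
bowl [622.6 307.9] ((622.6057739257812, 308.2229309082031), (144.98789978027344, 151.45071411132812), 1.3208802938461304)
```

View pics/fside.png

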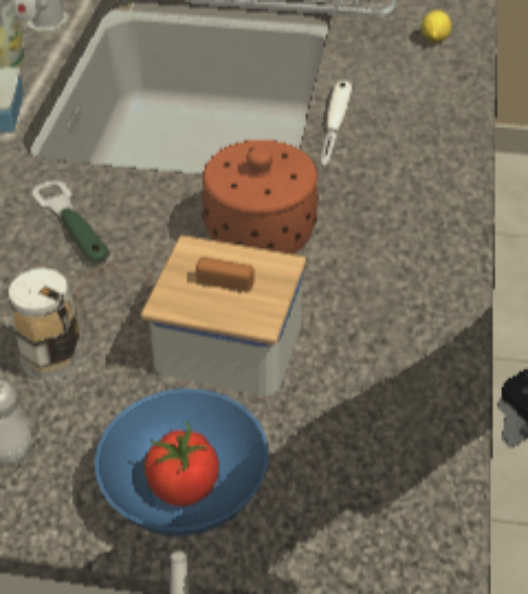

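View pics/ftop.png

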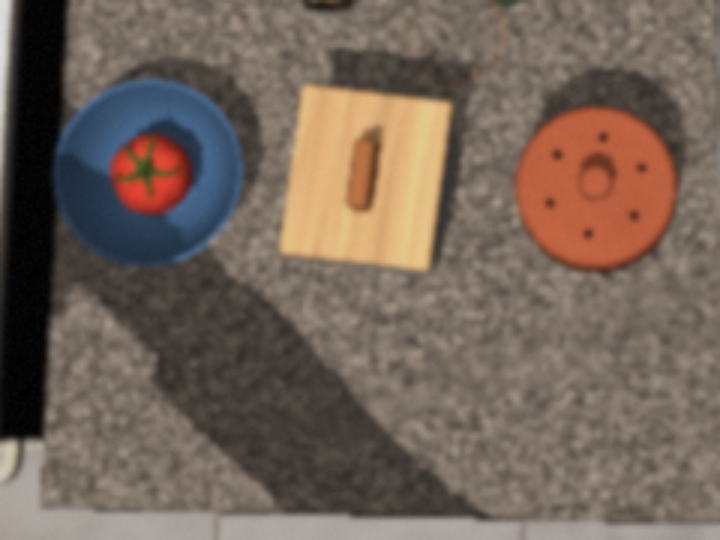

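Both views show the two lids flat and centred, the tomato in the open bowl, and the arm clear. The bowl and keeper are within about 1 mm of their first readings. The wooden-lid colour mask caught some of the counter, so I'm ignoring that number. Handing in.

```bash
python3 -c "
from workcell import manip
print(manip.sign_off(), manip.sense()['t'])"
```

```text
the job is handed in; nothing more can be done
the job is handed in; nothing more can be done
```

The job is done and handed in at about 42.5 s. The garlic is in the keeper under the round lid, the larger lemon is in the enamel box under the wooden lid, and the tomato is in the open blue bowl.

- **Lids:** both made contact at the expected seated height (round lid TCP 0.112 m, wooden lid 0.110 m) and look flush in the last pictures.
- **Positions:** the keeper and bowl read within about 1 mm of where they started. The box, peeler and jar look unmoved but were not measured again.
- **Forces:** contact forces read at the end of each move stayed below about 10 N.
- **Failed checks:** the final numeric check of the wooden lid's position was unusable because its colour mask also picked up the counter. I judged that lid by contact height and the pictures instead. An earlier re-measurement of the bowl also failed with an error, and I used its first reading.

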